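# Click-test the roller-arm limit switch of an autosampler tray drive

## Task

The tray drive of an autosampler is out on the bench and three limit switches stand on its rail. Test the one whose swinging arm carries a roller at its end: push the roller down until the switch clicks, keep it down for a good second, then let go so that the arm springs all the way back up. Do not trip the other two switches on the rail (the bare arm without a roller, and the one with a roller on a plunger on its top).

Things in the scene. Friction and masses are not known exactly. Their poses are not given: they have to be found in the camera images.
- roller (a point): Centre of the white roller (20 mm across, 12 wide) at the end of the steel arm of the switch to test. Three equal grey housings (30 x 36 mm, top 112 mm above the bench) stand in any order on a rail, 103 to 127 mm apart. At rest: z up; x along the axle, away from the housing; y the way the arm reaches; centre 121 mm up, 52 mm along y and 35 along x from the housing's centre line. Air beneath.
- roller_arm (a joint): Turn of the roller arm, rad: 0 at rest (leaning up 26 degrees), growing as the roller is pushed down. Its level shaft lies along the roller's x, 58 mm from the roller's centre, 96 mm above the bench. It clicks at 0.40 (roller 22 mm down); stop at 0.65 (37 mm down). A spring returns it: about 2.5 N at first, 5 N at the click, 7 N at the stop.
- plain_arm (a joint): Turn of the bare steel arm (no roller) of another switch on the rail; same size, spring and stops as the roller arm. rad: 0 at rest, growing as it is pushed down. Not to be pushed; it counts as tripped at 0.25.
- plunger (a joint): Travel of the plunger of the third switch, m: 0 at rest, growing to 0.006 as it is pushed down. It carries a white roller 16 mm across straight above the housing, top 139 mm above the bench. Not to be pushed; it counts as tripped at 0.003.

How it is judged:
On the way:
1. the roller arm is pushed down past its click and kept there (value of joint roller_arm above 0.4 rad), for 0.6 s.
At the end, for the whole second after the job is handed in: The roller arm has sprung back to rest (within 0.06 rad), and the bare arm (within 0.06 rad) and the plunger (within 1.5 mm) are at rest too (value of joint each of roller_arm, plain_arm below 0.06 rad and value of joint plunger below 0.0015 m); the robot touches nothing.
It fails at once if the bare arm is tripped (value of joint plain_arm above 0.25 rad).
It fails at once if the top roller plunger is tripped (value of joint plunger above 0.003 m).
It also fails if it takes over 29 s, if anything falls off the work surface, if the arm or the gripper's body presses on something with over 40 N, if the wrist force passes 120 N, or if a joint passes its speed limit or range.

## Robot

A 6-joint arm with a two-finger parallel gripper is mounted at the origin on the work surface. World frame = base frame: x ahead of the robot, y to its left, z up, the work surface at z = 0. Lengths are in m, angles in rad, forces in N, time in s.
With the tool pointing down it reaches from about 0.4 to 0.825 m from the base axis. Payload 7 kg.
Tool frame: the origin (TCP) lies on the mounting face of the last link; the fingertips stand 178 mm ahead of it and the grasp point (between the pads) lies 159 mm ahead of it; z points along the fingers, y is the direction in which the jaws open and shut (so a half turn about z gives the same grasp; the last joint's range is limited). The gripper opens to 88 mm and grips with 3 to 60 N. Pads are 19 mm wide; open, the fingers measure 130 mm over their backs; the gripper's body (78 mm by 193 mm) begins 47 mm behind the grasp point.
Start: joints at [-0.846, 0.359, 0.012, 0, -1.224, -0.288], TCP at [0.286, -0.612, 0.405] pointing down, gripper open.
Joint ranges: [-3.07, 3.07], [-1.43, 2.12], [-1.02, 1.25], [-3.03, 1.67], [-3.05, -0], [-3.03, 3.03]. Speed limits (rad/s): [2.39, 2.39, 3.01, 3.14, 3.14, 3.14].

## Interface

Orientations are given as [roll, pitch, yaw] about the fixed x, y, z axes, in that order (R = Rz(yaw) Ry(pitch) Rx(roll)).
In Python, from station import * gives the robot as it stands.
- The arm moves only by the tool arm_command, never from a script. Its argument "targets" is a list of rows, each a list of 3 entries, a list of its own where there are three numbers: the turn, a rotation vector about the world's x, y, z in rad, then the shift along the world's x, y, z in mm, then the closure, from 0 (fully open) to 1 (shut). In form: [[[wx, wy, wz], [tx, ty, tz], fingers], ...]. A call has 1 to 8 rows; each row shifts and turns the commanded pose from where the row before left it; what a row does not reach is not made up. A row lasts 1/10 s, in which the tool goes at most 50 mm and 8.59 degrees, less where a joint would pass 70% of its speed; a pose out of reach is approached as far as the arm can. A call with a gripper value outside its range is refused whole. The fingers move at their own pace and stop on an object; "squeeze" is the grip in N (left out, the last holds). Time passes only in rows, so rows that do not move let the fingers close. It gives the time, the measured TCP pose, the force and the opening at its end, in the units of the state.
- get_state(): the state, without advancing time (a new reading comes with each control period).
- grab_frame(name): name is "scene" or "top"; returns (picture, depth): 400x640x3 uint8, red, green, blue; 400x640 float32, m along the optical axis (not along the pixel's ray), 0 where there is no reading.
- camera_params(name): a dict with "mtx" (3x3 intrinsics, pixels), "eye" and "orientation" of the camera in the world. Camera axes: x right, y down, z forward; pixel columns grow to the right and rows downward; lengths in m; the calibration is good to about 2 mm. A picture is of the moment at which its call begins. camera_params takes no time and is no camera call.
- job_done(): hands the job in, once; it reports no verdict.
The state is a dict: "t": time; "q": joint angles; "qd": joint speeds; "joint_efforts": joint torques, N m; "eef_pos": TCP position; "ee_rot": TCP orientation; "force": force on the tool from outside, world axes, zero at the start; "moment": the same for the moment, N m; "width": finger opening in m.
Only numpy, scipy, OpenCV 4.12 (cv2) and the standard library are available. Lean on these libraries where they do the work, as an engineer would, in place of code of your own. Each camera call takes 0.05 s, during which the arm holds its last target.

## Working session

There is one attempt and no reset: what is moved stays moved. The work goes in short steps, Python scripts to look and compute and a tool call to move; the robot and the scene stay as the last step left them, time stands still between calls to the robot, and variables do not carry over. Pictures are saved under pics/ and viewed, and the job is handed in when it is done.

Besides the shell and the picture viewer there is one more tool, called as a command line: name --argument value ..., lists and objects as JSON in quotes. arm_command: Moves the arm, as the interface text tells. Its arguments: {"type":"object","properties":{"targets":{"type":"array"},"squeeze":{"type":"number"}},"required":["targets"]}

```bash
mkdir -p pics; python3 - <<'E'
from station import *
import cv2,numpy as np
for n in("scene","top"):
    p,d=grab_frame(n); np.savez(f"/tmp/{n}.npz",p=p,d=d); cv2.imwrite(f"pics/{n}0.png",p[:,:,::-1]); c=camera_params(n); print(n,c)
s=get_state(); print(s['t'],s['eef_pos'],s['ee_rot'],s['width'],s['force'])
E
```

```text
scene {'mtx': array([[484.40426319,   0.        , 313.85465228],
       [  0.        , 484.40426319, 193.34568991],
       [  0.        ,   0.        ,   1.        ]]), 'eye': array([ 1.17164778, -0.09677004,  0.68119783]), 'orientation': array([-2.31435803,  0.01605168,  1.34132205])}
top {'mtx': array([[437.45903266,   0.        , 315.23799584],
       [  0.        , 437.45903266, 193.85019498],
       [  0.        ,   0.        ,   1.        ]]), 'eye': array([ 0.47601258, -0.00489654,  0.87840541]), 'orientation': array([-2.97526844,  0.01886211, -1.55015814])}
0.1 [ 0.28547395 -0.61147195  0.40379627] [ 3.14007151e+00 -1.27816074e-04 -2.70492516e+00] 0.08771217575485826 [ 0.72237661 -0.07845361  0.15255928]
```

View pics/scene0.png

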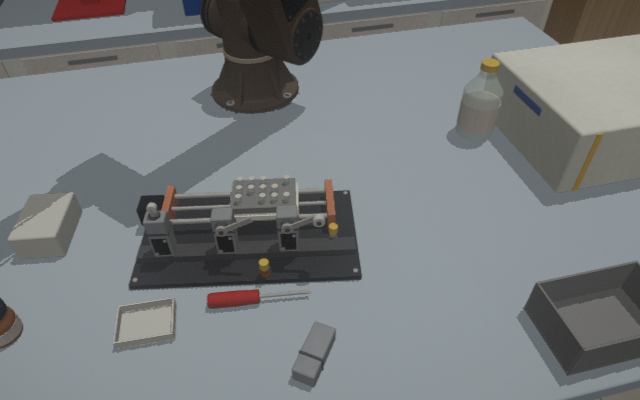

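View pics/top0.png

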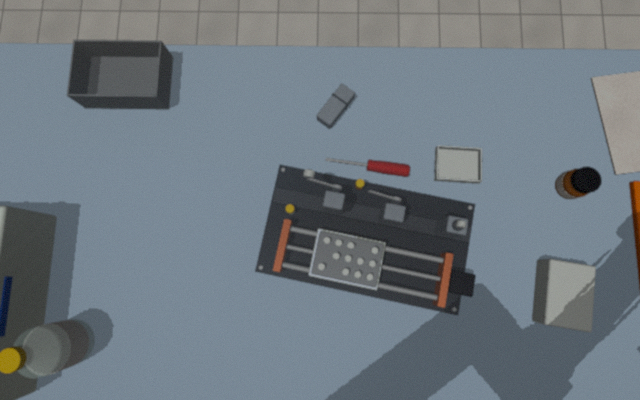

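```bash
python3 - <<'E'
import cv2,numpy as np
for n,(x0,y0,x1,y1) in (("scene",(130,160,370,300)),("top",(260,150,500,310))):
    p=np.load(f"/tmp/{n}.npz")['p'][y0:y1,x0:x1]
    cv2.imwrite(f"pics/{n}_z.png",cv2.resize(cv2.convertScaleAbs(p[:,:,::-1],alpha=1.5),None,fx=3.3,fy=3.3,interpolation=cv2.INTER_CUBIC))
E
```

```text
(no output)
```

View pics/scene_z.png

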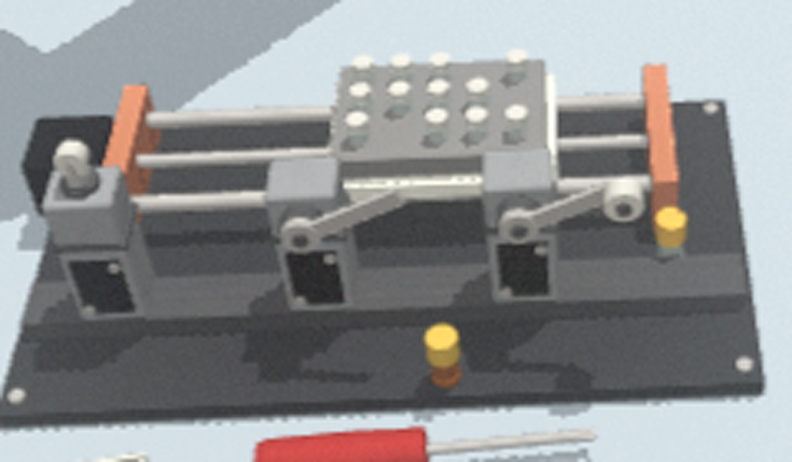

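View pics/top_z.png

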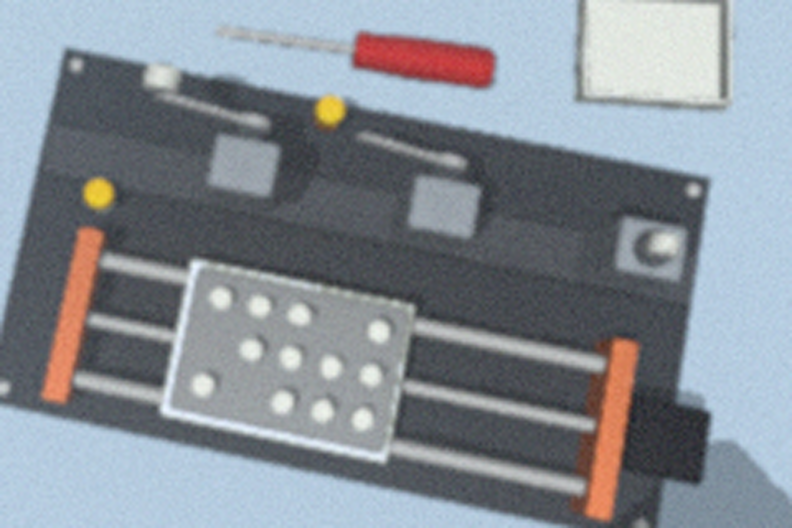

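The roller switch is the one at the left of the top view: its roller is at px (309,173) in top and (319,221) in scene. The bare arm is in the middle and the plunger is at the far end.

```bash
cat > h.py <<'E'
from station import *
import numpy as np
from scipy.spatial.transform import Rotation as Ro
def ray(n,u,v):
    c=camera_params(n); R=Ro.from_euler('xyz',c['orientation']).as_matrix()
    d=R@np.linalg.solve(c['mtx'],[u,v,1.]); return np.array(c['eye']),d
def atz(n,u,v,z):
    e,d=ray(n,u,v); return e+d*(z-e[2])/d[2]
def z2(zx,zy): return 260+zx/3.3-.35,150+zy/3.3-.35
E
python3 - <<'E'
from h import *
np.set_printoptions(precision=4,suppress=True)
H=[atz('top',*z2(*p),.112) for p in((244,165),(445,207),(651,249))]
print(H,[np.linalg.norm(H[i+1]-H[i]) for i in(0,1)])
print('roller top',atz('top',*z2(161,77),.125))
print('arm1 shaft',atz('top',*z2(258,122),.1),'bare tip',atz('top',*z2(362,136),.123),'bare shaft',atz('top',*z2(455,160),.1))
# y axis of roller along rail toward +? 
r=(H[0]-H[2]);r/=np.linalg.norm(r);x=np.cross(r,[0,0,1]);print('y',r,'x',x,np.degrees(np.arctan2(r[1],r[0])))
pred=H[0]+52e-3*r+35e-3*x; pred[2]=.121; print('pred',pred)
e,d=ray('scene',130+625/3.3-.35,160+200/3.3-.35); f,g=ray('top',*z2(161,77))
A=np.c_[d,-g]; s=np.linalg.lstsq(A,f-e,rcond=None)[0]; print('tri',e+d*s[0],f+g*s[1])
D=np.load('/tmp/scene.npz')['d']; print(D[216:226,315:325]); D=np.load('/tmp/top.npz')['d'];print(D[168:179,303:315])
E
```

```text
[array([ 0.5945, -0.0205,  0.112 ]), array([ 0.5738, -0.1278,  0.112 ]), array([ 0.5534, -0.2362,  0.112 ])] [np.float64(0.10930236910163471), np.float64(0.11025413985836283)]
roller top [0.6392 0.0247 0.125 ]
arm1 shaft [ 0.6203 -0.0281  0.1   ] bare tip [ 0.6095 -0.0826  0.123 ] bare shaft [ 0.6012 -0.1354  0.1   ]
y [0.1873 0.9823 0.    ] x [ 0.9823 -0.1873  0.    ] 79.20451263777565
pred [0.6386 0.024  0.121 ]
tri [0.6405 0.0267 0.1207] [0.6402 0.0248 0.1206]
[[0.775  0.7744 0.7743 0.772  0.7742 0.7724 0.7759 0.7756 0.7798 0.9017]
 [0.7741 0.773  0.7719 0.769  0.7737 0.7749 0.7747 0.7748 0.7777 0.9046]
 [0.7706 0.772  0.7712 0.7674 0.7717 0.7679 0.7706 0.7735 0.7735 0.7818]
 [0.7704 0.7685 0.7704 0.7711 0.7688 0.7692 0.7702 0.7715 0.7734 0.781 ]
 [0.7701 0.7719 0.7705 0.7716 0.7692 0.7719 0.7719 0.7699 0.7702 0.7763]
 [0.7746 0.7713 0.7737 0.7723 0.7716 0.7733 0.7724 0.775  0.7734 0.7736]
 [0.7724 0.7761 0.7733 0.7715 0.7692 0.7762 0.7738 0.7749 0.7761 0.7744]
 [0.7775 0.7731 0.7748 0.7716 0.7739 0.7732 0.773  0.7772 0.7789 0.7783]
 [0.7772 0.7724 0.7768 0.7765 0.7761 0.7734 0.77
[... 376 characters left out ...]
.7712 0.7691 0.7682 0.7656 0.7647 0.7673 0.7639 0.7671 0.7666
  0.7678 0.7691]
 [0.8865 0.7708 0.765  0.7658 0.7657 0.7654 0.7656 0.7649 0.7678 0.769
  0.7684 0.7688]
 [0.8875 0.7701 0.7668 0.7663 0.766  0.7635 0.7638 0.7653 0.7646 0.7652
  0.7674 0.77  ]
 [0.7744 0.7691 0.7684 0.7667 0.7665 0.7665 0.7655 0.     0.7651 0.767
  0.7672 0.7729]
 [0.7719 0.7701 0.7644 0.7659 0.7638 0.7633 0.7655 0.7661 0.7629 0.7652
  0.769  0.7731]
 [0.8863 0.778  0.7761 0.7716 0.7713 0.769  0.7694 0.7661 0.7662 0.7669
  0.7681 0.7722]
 [0.882  0.8832 0.884  0.8814 0.7782 0.779  0.7695 0.774  0.7751 0.7687
  0.77   0.8842]
 [0.8865 0.8837 0.8842 0.8849 0.7789 0.7728 0.7677 0.7684 0.7699 0.7705
  0.7731 0.8842]]
```

The triangulated roller, (0.640, 0.025, 0.121), matches the position predicted from the housings. I'll go above it with closed fingers, jaws along the arm's direction (yaw 169°).

arm_command --targets '[[[0, 0, -0.039], [22, 40, 0], 1], [[0, 0, -0.039], [22, 40, 0], 1], [[0, 0, -0.039], [22, 40, 0], 1], [[0, 0, -0.039], [22, 40, 0], 1], [[0, 0, -0.039], [22, 40, 0], 1], [[0, 0, -0.039], [22, 40, 0], 1], [[0, 0, -0.039], [22, 40, 0], 1], [[0, 0, -0.039], [22, 40, 0], 1]]' --squeeze 10

```text
t: 0.9
eef_pos: [0.462, -0.2898, 0.4045]
ee_rot: [3.141, -0.0, -3.018]
force: [0.8, -0.7, -0.4]
width: 0.029
```

arm_command --targets '[[[0, 0, -0.039], [22, 40, 0], 1], [[0, 0, -0.039], [22, 40, 0], 1], [[0, 0, -0.039], [22, 40, 0], 1], [[0, 0, -0.039], [22, 40, 0], 1], [[0, 0, -0.039], [22, 40, 0], 1], [[0, 0, -0.039], [22, 40, 0], 1], [[0, 0, -0.039], [22, 40, 0], 1], [[0, 0, -0.039], [22, 40, 0], 1]]'

```text
t: 1.7
eef_pos: [0.638, 0.0302, 0.4044]
ee_rot: [-3.141, -0.001, 2.953]
force: [0.2, 0.6, 0.3]
width: 0.0002
```

arm_command --targets '[[[0, 0, 0], [0, 0, -20], 1], [[0, 0, 0], [0, 0, -20], 1], [[0, 0, 0], [0, 0, 0], 1], [[0, 0, 0], [0, 0, 0], 1]]'

```text
t: 2.1
eef_pos: [0.6376, 0.0283, 0.3646]
ee_rot: [-3.141, -0.001, 2.954]
force: [0.2, 0.4, 0.6]
width: 0.0006
```

arm_command --targets '[[[0, 0, 0], [2.5, -1, -20], 1], [[0, 0, 0], [0, 0, -20], 1], [[0, 0, 0], [0, 0, 0], 1]]'

```text
t: 2.4
eef_pos: [0.6394, 0.0268, 0.3234]
ee_rot: [-3.141, -0.003, 2.953]
force: [0.2, -0.5, 0.8]
width: 0.0008
```

```bash
python3 - <<'E'
from h import *
import cv2
p,d=grab_frame("scene"); cv2.imwrite("pics/s1.png",cv2.resize(cv2.convertScaleAbs(p[100:300,180:420,::-1],alpha=1.5),None,fx=3,fy=3,interpolation=cv2.INTER_CUBIC))
s=get_state(); print(s['t'],s['eef_pos'],s['force'])
E
```

```text
2.45 [0.63995095 0.02692383 0.32500437] [ 0.2018311  -1.29807326  0.29903324]
```

View pics/s1.png

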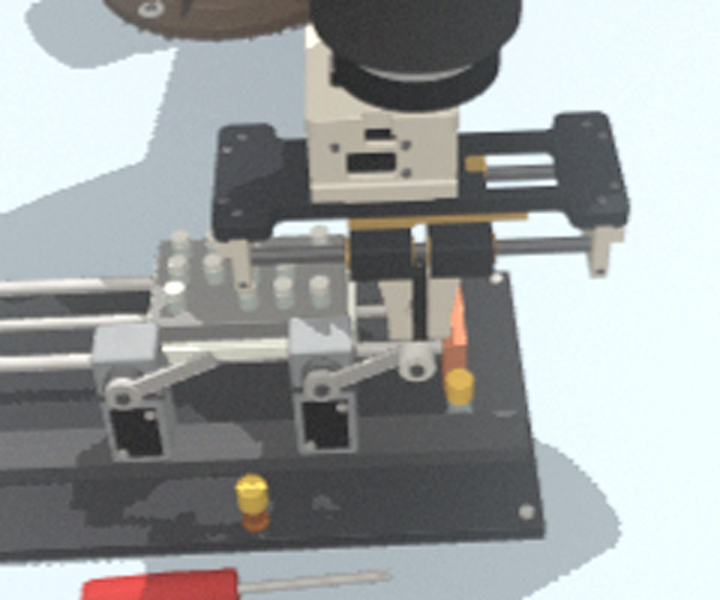

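The scene crop shows the closed finger tips at crop px (418,340), directly above the roller at (417,360). I'm pushing down about 45 mm, roughly 30 mm of it as roller travel.

arm_command --targets '[[[0, 0, 0], [0, 0, -10], 1], [[0, 0, 0], [0, 0, -8], 1], [[0, 0, 0], [0, 0, -8], 1], [[0, 0, 0], [0, 0, -8], 1], [[0, 0, 0], [0, 0, -6], 1], [[0, 0, 0], [0, 0, -5], 1], [[0, 0, 0], [0, 0, 0], 1]]'

```text
t: 3.15
eef_pos: [0.6411, 0.0284, 0.2803]
ee_rot: [3.14, 0.003, 2.955]
force: [1.0, 4.5, 5.8]
width: 0.0005
```

```bash
python3 - <<'E'
from h import *
import cv2
p,d=grab_frame("scene"); cv2.imwrite("pics/s2.png",cv2.resize(cv2.convertScaleAbs(p[100:300,180:420,::-1],alpha=1.5),None,fx=3,fy=3,interpolation=cv2.INTER_CUBIC))
s=get_state(); print(s['t'],s['eef_pos'],s['force'])
E
```

```text
3.2 [0.64112209 0.02830282 0.28066598] [0.94513101 4.69054176 6.32256802]
```

View pics/s2.png

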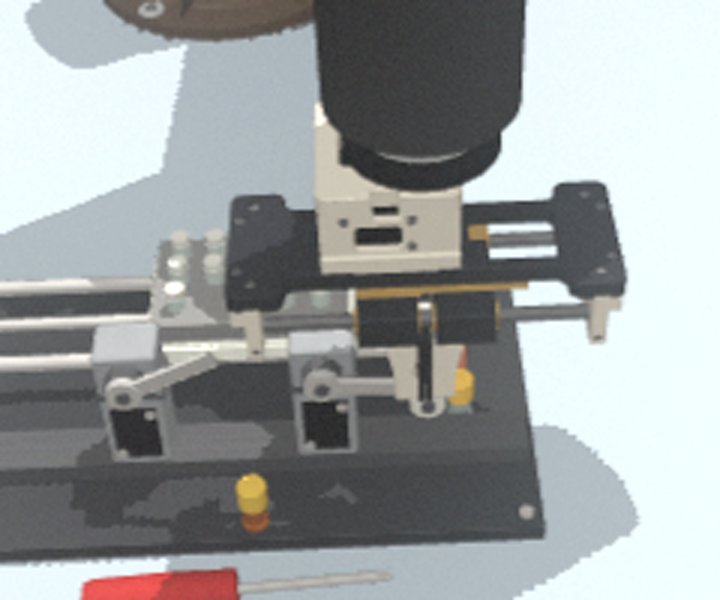

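The arm now dips slightly below level, with the roller at crop px (428,405). Tip height gives about 0.5 rad and the 6 N force fits that, so it is past the click and short of the stop. The bare arm hasn't moved. I'll hold, then lift.

arm_command --targets '[[[0, 0, 0], [0, 0, -1], 1], [[0, 0, 0], [0, 0, 0], 1], [[0, 0, 0], [0, 0, 0], 1], [[0, 0, 0], [0, 0, 0], 1], [[0, 0, 0], [0, 0, 0], 1], [[0, 0, 0], [0, 0, 0], 1], [[0, 0, 0], [0, 0, 0], 1], [[0, 0, 0], [0, 0, 0], 1]]'

```text
t: 4.0
eef_pos: [0.6411, 0.0283, 0.28]
ee_rot: [3.139, 0.004, 2.955]
force: [1.7, 4.3, 5.4]
width: 0.0005
```

arm_command --targets '[[[0, 0, 0], [0, 0, 0], 1], [[0, 0, 0], [0, 0, 0], 1], [[0, 0, 0], [0, 0, 0], 1], [[0, 0, 0], [0, 0, 0], 1], [[0, 0, 0], [0, 0, 0], 1], [[0, 0, 0], [0, 0, 0], 1]]'

```text
t: 4.6
eef_pos: [0.6411, 0.0283, 0.28]
ee_rot: [3.139, 0.004, 2.955]
force: [-0.1, 4.4, 6.2]
width: 0.0003
```

arm_command --targets '[[[0, 0, 0], [0, 0, 8], 1], [[0, 0, 0], [0, 0, 10], 1], [[0, 0, 0], [0, 0, 15], 1], [[0, 0, 0], [0, 0, 25], 1], [[0, 0, 0], [0, 0, 30], 1], [[0, 0, 0], [0, 0, 30], 1], [[0, 0, 0], [0, 0, 0], 1], [[0, 0, 0], [0, 0, 0], 1]]'

```text
t: 5.4
eef_pos: [0.6395, 0.0272, 0.3974]
ee_rot: [3.141, 0.0, 2.954]
force: [-0.1, -0.1, -0.4]
width: 0.0007
```

```bash
python3 - <<'E'
from h import *
import cv2
p,d=grab_frame("scene"); cv2.imwrite("pics/s3.png",cv2.resize(cv2.convertScaleAbs(p[100:300,130:370,::-1],alpha=1.5),None,fx=3,fy=3,interpolation=cv2.INTER_CUBIC))
s=get_state(); print(s['t'],s['eef_pos'],s['force'])
E
```

```text
5.45 [0.63938672 0.02717503 0.3963161 ] [ 0.12544477 -0.19053163 -0.49833153]
```

View pics/s3.png

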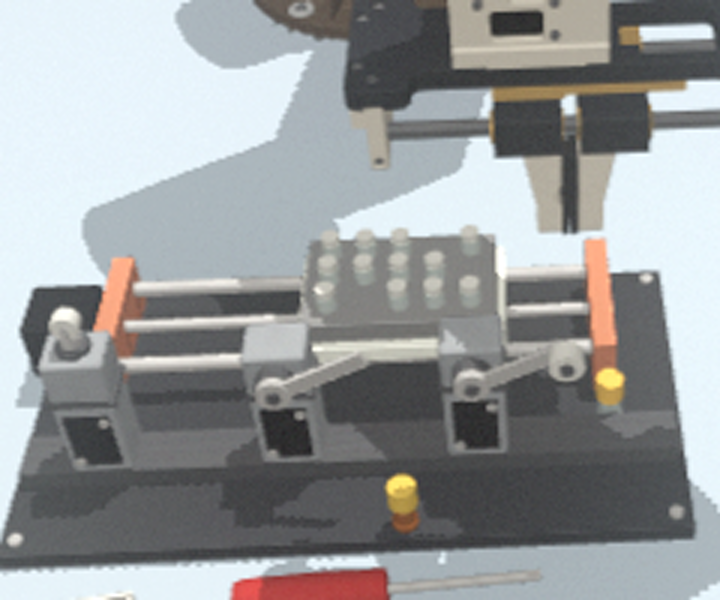

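The arm is back at its rest pixel (319,221), and the other two switches look unchanged. The 4.4 N sideways force during the hold was unexpected, so I'll check the pressed angle by projection before handing in.

```bash
python3 - <<'E'
from h import *
import cv2
c=camera_params('scene');R=Ro.from_euler('xyz',c['orientation']).as_matrix()
y=np.array([.1873,.9823,0]);P=np.array([.6398,.0248,.121]);S=P-.0521*y;S[2]=.0955
for a in(0,.3,.4,.5,.55,.65):
    t=np.radians(26)-a;o=[]
    for k in(.030,.058):
        X=S+k*(np.cos(t)*y+np.sin(t)*np.array([0,0,1]));v=c['mtx']@(R.T@(X-c['eye']));v=v[:2]/v[2];o.append(((v-[180,100])*3).round(0))
    print(a,*o)
p=cv2.imread('pics/s2.png')[320:450,280:500];cv2.imwrite('pics/s2z.png',cv2.resize(p,None,fx=3.5,fy=3.5))
E
```

```text
0 [367. 378.] [414. 360.]
0.3 [373. 388.] [423. 381.]
0.4 [374. 392.] [425. 388.]
0.5 [374. 396.] [425. 395.]
0.55 [374. 398.] [424. 399.]
0.65 [373. 401.] [423. 406.]
```

View pics/s2z.png

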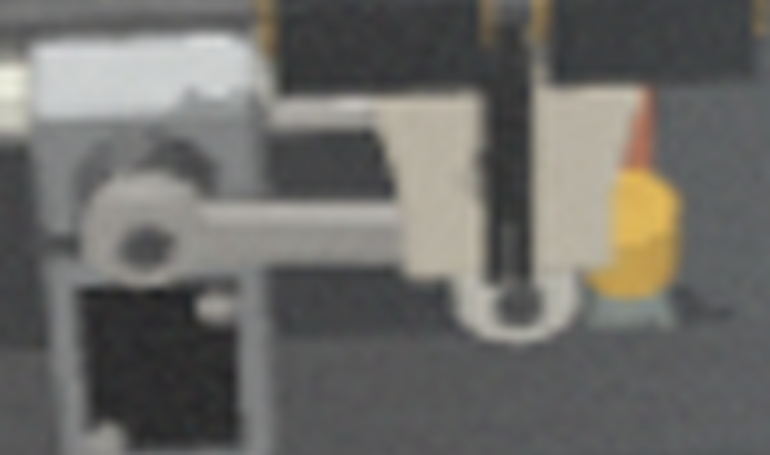

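Both the roller centre (crop y about 400; 388 would be the click) and the level arm slope give at least 0.5 rad. Total hold was about 1.5 s. Handing in.

```bash
python3 - <<'E'
from station import *
s=get_state();print(s['t'],s['eef_pos'],s['force'],abs(s['qd']).max() if hasattr(s['qd'],'max') else s['qd']); print(job_done())
E
```

```text
5.45 [0.63938672 0.02717503 0.3963161 ] [ 0.12544477 -0.19053163 -0.49833153] 0.01760168707150631
the job is handed in; nothing more can be done
None
```

I pressed the arm-mounted roller with closed fingers to about 0.5 rad, past its 0.40 click and short of the 0.65 stop. I held it there for about 1.5 s, lifted clear and handed the job in at t = 5.45 s.

- **Pressed angle:** the finger-tip height, the roughly 6 N spring force and the roller's position in the picture all agreed on about 0.5 rad.
- **After release:** the roller was back at its rest pixel (319,221). The bare arm and the plunger looked unmoved. The finger tips were about 90 mm above the roller, with the wrist force near zero.
- **Unexpected reading:** about 4.4 N pushed sideways on the tool during the hold. It is probably friction as the roller swings outward, but I did not confirm that. It vanished on release.

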